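# Close and lock the water filter's cover with its key

### The arm

A 6-joint arm with a two-finger parallel gripper is mounted at the origin on the work surface. World frame = base frame: x ahead of the robot, y to its left, z up, the work surface at z = 0. Lengths are in mm, angles in degrees, forces in N, time in s.
With the tool pointing down it reaches from about 350 to 875 mm from the base axis. Payload 4.2 kg.
Tool frame: the origin (TCP) lies on the mounting face of the last link; the fingertips stand 173 mm ahead of it and the grasp point (between the pads) lies 155 mm ahead of it; z points along the fingers, y is the line along which they close (so a half turn about z gives the same grasp; the last joint's range is limited). The gripper opens to 85 mm and grips with 20 to 120 N. Pads are 22 mm wide; open, the fingers measure 114 mm over their backs; the gripper's body (76 mm by 85 mm) begins 54 mm behind the grasp point. The pads swing forward as they close: fully open they stand 13 mm farther back than shut.
Start: joints at [90.734, 22.042, 0.453, 0, -68.411, -14.817], TCP at [152.051, 606.202, 404.712] pointing down, gripper open.
Joint ranges: [-179.83, 179.83], [-69.29, 118.12], [-61.27, 80.66], [-181.25, 117.63], [-171.15, -9.14], [-177.46, 177.46]. Speed limits (degrees/s): [159.86, 159.86, 180, 180, 180, 180].

### API

Orientations are given as a 3x3 rotation matrix whose columns are the frame's x, y, z axes.
In Python, from rig import bot, eyes gives the robot as it stands (bot), with the cameras (eyes). Calls block until the motion is done:
- bot.goto(position, orientation): joint-space move of the TCP to a pose.
- bot.movel(position, rotation=None, max_speed=150): straight line of the TCP; rotation=None keeps the orientation; max_speed is the mean speed in mm/s.
- bot.move_j(angles): joint-space move.
- bot.grip(opening, grasp_force=None): finger opening in mm; grasp_force is the grip in N (None keeps the last); returns when the fingers have stopped.
- bot.pause(seconds).
- bot.solve_ik(position, orientation): joint angles nearest the present ones, or None.
- bot.get_obs(): the state.
- eyes.camera(name): name is "scene" or "top"; returns a dict with "image" (400x640x3 uint8, red, green, blue), "mtx" (3x3 intrinsics, pixels), "extrinsics" (4x4, takes a point from camera to world coordinates). Camera axes: x right, y up, looking along -z (the intrinsics and any distortion apply to the point x, -y, -z); pixel columns grow to the right and rows downward; lengths in mm; the calibration is good to about 2 mm. A picture is of the moment at which its call begins. There is no depth.
A pose or a line that the arm cannot do raises bot.PlanningError and nothing moves.
- bot.close_job(): hands the job in; it is judged then, once.
The state is a dict: "time_s": time; "joint_pos": joint angles; "qvel": joint speeds; "joint_efforts": joint torques, N m; "ee_pos": TCP position; "orientation": TCP orientation; "wrist_force": force on the tool from outside, world axes, zero at the start; "moment": the same for the moment, N m; "grip_width": finger opening in mm; "finger_force": force on a finger pad.
Only numpy, scipy, OpenCV 4.12 (cv2) and the standard library are available. Lean on these libraries where they do the work, as an engineer would, in place of code of your own. Each camera call takes 0.05 s, during which the arm holds its last target. There are 200 camera calls.

### The job

On the kitchen worktop, swing the water filter's white cover round its pivot pin until it is fully shut against its stop. Then take the green key from its wooden holder, put the blade in the slot of the round steel lock on the cover and turn the lock a quarter turn clockwise until it stops; turn it only with the key, not with the fingers. Put the key back fully home in its holder, and do not disturb the saucer, mug and spice jar.

Things in the scene. Friction and masses are not known exactly. Their poses are not given: they have to be found in the camera images.
- unit: Low grey water-filter housing, fixed, 180 (its x) x 240 (its y) x 50 mm high, with an open bay (blue cartridge) in its top. Origin: centre of its underside, on the worktop. A steel pivot pin stands at unit (0, -85) mm, up to 76 mm above the worktop; a black stop block (to 64 mm) lies on its top at the +x side of the shut cover.
- cover (a joint): Angle of the white cover about the pivot pin (rad). 0 = shut, at a hard stop; grows counter-clockwise seen from above as it opens (free end swings to the unit's -x side, overhanging the housing); starts 0.6 to 1.05, limit 1.25. Friction only: about 3 N at the free end moves it and it stays where it is left.
- cover_rib (a point): Centre of the outer face of the white push rib on the cover, at cover (-45, 112.5) mm, 70 mm above the worktop; axes are the cover's. The rib is 8 mm thick, 105 mm long along the cover's y (60 to 165 mm from the pivot) and stands from 60 to 80 mm above the worktop. Pushing this face towards the cover's +x shuts the cover.
- lock_slot (a point): Centre of the slot's mouth on top of the round steel lock (48 mm diameter, 14 mm high), on the cover at cover (0, 115) mm; 75 mm above the worktop. Its x axis runs along the slot and turns with the lock; a red dot marks the slot's x end. Slot: 36 mm long, 8 mm wide, 11 mm deep, ends closed, with a sloping lead-in along both sides. Either way round fits the key.
- lock (a joint): Angle of the lock in the cover (rad), growing clockwise seen from above. 0 = unlocked, slot along the cover, red dot towards its free end (red mark); 1.571 = locked, at a hard stop, slot across the cover, dot at the green mark on its +x side. Starts 0 to 0.2. Friction 0.1 N m, no spring. The blade has about 0.16 rad of play in the slot: turn the key that much farther than the lock.
- key: Loose key, about 70 g, 88 mm long, upright in the holder, blade down. Origin: centre of the blade's tip; z up along the key, x along the blade's width. Steel blade 26 (x) x 3.5 (y) mm, 25 mm long; then a green flange 46 x 26 x 5 mm; then a green flat handle 40 (x) x 16 (y) mm, from 30 to 88 mm above the tip. The blade is the same either way round.
- holder: Wooden block, fixed, 80 (x) x 60 (y) x 35 mm high, with one slot in its top, 34 (along its x) x 10 mm, 30 mm deep. Origin: centre of its underside, on the worktop, below the slot's centre. The key stands in it with its flange resting on the block's top, its tip 10 mm above the worktop, blade along the block's x (either way round).
- saucer: White saucer, 120 mm diameter, 14 mm high, a bystander. Origin: centre of its underside.
- cup: Small blue mug, 72 mm diameter, 60 mm high, a bystander. Origin: centre of its underside.
- spice_jar: Small amber jar with red cap, 42 mm diameter, 95 mm high, a bystander. Origin: centre of its underside.
- cover_pivot (a point): Point on the pivot axis at the cover's underside, 50 mm above the worktop. Axes are the cover's: y along its length to the free end, x across (parallel to the unit's x and y when shut). The cover is a flat plate, 10 mm thick, top 60 mm above the worktop, spanning x -45 to 45 and y -20 to 175 mm here.

How it is judged (in metres and radians):
On the way, in this order (a step that is already met when the one before it is completed fails the run):
1. the cover is shut (within 0.04 rad of its stop) while the lock is still unlocked (under 0.5 rad) (value of joint cover below 0.04 rad and value of joint lock below 0.5 rad), for 0.2 s.
2. with the cover shut and the key's blade in the slot (at least 4 mm deep), the lock is turned to its stop (over 1.47 rad) (value of joint lock above 1.47 rad and value of joint cover below 0.04 rad and z of key in the frame of lock_slot below -0.004 m and horizontal distance between key and lock_slot below 0.01 m), for 0.1 s.
At the end, for the whole second after the job is handed in: Cover within 0.04 rad of shut, lock over 1.45 rad, key at rest in its holder: upright within 0.1 rad, tip within 10 mm of the holder's centre and under 14 mm above the worktop (flange on the block). Saucer, mug and jar within 30 mm of their starts (value of joint cover below 0.04 rad and value of joint lock above 1.45 rad and horizontal distance between key and holder below 0.01 m and z of key in the frame of holder below 0.014 m and angle between key's own z axis and vertical below 0.1 rad and linear speed of key below 0.02 m/s and distance of each of saucer, cup, spice_jar from where it was at the start of the episode below 0.03 m); the robot touches nothing.
It fails at once if the fingers push on the lock itself (over 2 N) (contact force between the fingers and lock above 2 N).
It fails at once if the saucer, mug or jar is moved more than 30 mm (distance of any of saucer, cup, spice_jar from where it was at the start of the episode above 0.03 m).
It also fails if it takes over 72 s, if anything falls off the work surface, if the arm or the gripper's body presses on something with over 40 N, if the wrist force passes 120 N, or if a joint passes its speed limit or range.

## Working session

There is one attempt and no reset: what is moved stays moved. The work goes in short steps, each a Python script; the robot and the scene stay as the last script left them, time stands still between calls to the robot, and variables do not carry over. Pictures are saved under pics/ and viewed, at most 10 in all, crops included, and the job is handed in when it is done.

```bash
ls; mkdir -p pics
python3 - <<'E'
from rig import bot, eyes
import cv2,numpy as np,pickle
d={}
for n in("scene","top"):
    c=eyes.camera(n); d[n]=c
    cv2.imwrite(f"pics/{n}0.png",c["image"][:,:,::-1]); print(n,c["mtx"],np.round(c["extrinsics"],3),[k for k in c])
pickle.dump(d,open("c0.pkl","wb")); o=bot.get_obs();print(o)
E
```

```text
pics
rig.py
scene [[407.2027608    0.         325.4795024 ]
 [  0.         407.2027608  195.59141946]
 [  0.           0.           1.        ]] [[-1.43000e-01 -8.48000e-01  5.11000e-01  1.05369e+03]
 [ 9.90000e-01 -1.27000e-01  6.80000e-02  7.20160e+01]
 [ 7.00000e-03  5.15000e-01  8.57000e-01  8.86677e+02]
 [ 0.00000e+00  0.00000e+00  0.00000e+00  1.00000e+00]] ['image', 'mtx', 'extrinsics']
top [[519.77343236   0.         321.85790428]
 [  0.         519.77343236 203.21689921]
 [  0.           0.           1.        ]] [[ 7.000000e-03  9.980000e-01 -6.500000e-02  4.940860e+02]
 [-1.000000e+00  8.000000e-03  1.700000e-02  4.405600e+01]
 [ 1.800000e-02  6.500000e-02  9.980000e-01  1.599604e+03]
 [ 0.000000e+00  0.000000e+00  0.000000e+00  1.000000e+00]] ['image', 'mtx', 'extrinsics']
{'time_s': 0.1, 'joint_pos': array([ 9.07340390e+01,  2.20877821e+01,  3.88864704e-01, -2.53031775e-02,
       -6.84099037e+01, -1.48175697e+01]), 'qvel': array([ 0.04861915, -0.16543143,  0.21125164,  0.05016607,  0.08954539,
       -0.00554256]), 'joint_efforts': array([-9.36837896e-04, -3.93316877e+01,  1.88931173e+01,  4.19808403e+00,
       -2.54487481e-03,  4.10340007e-06]), 'ee_pos': array([151.99710993, 606.06334577, 403.72421887]), 'orientation': array([[ 9.69902368e-01, -2.43493836e-01, -3.86274378e-04],
       [-2.43494126e-01, -9.69900502e-01, -1.90435573e-03],
       [ 8.90511680e-05,  1.94109467e-03, -9.99998112e-01]]), 'wrist_force': array([ 0.19647689, -0.46693802,  0.03209151]), 'moment': array([ 0.00871326,  0.03284916, -0.01656401]), 'finger_force': 0.0, 'grip_width': 85.39245356051889}
```

View pics/scene0.png

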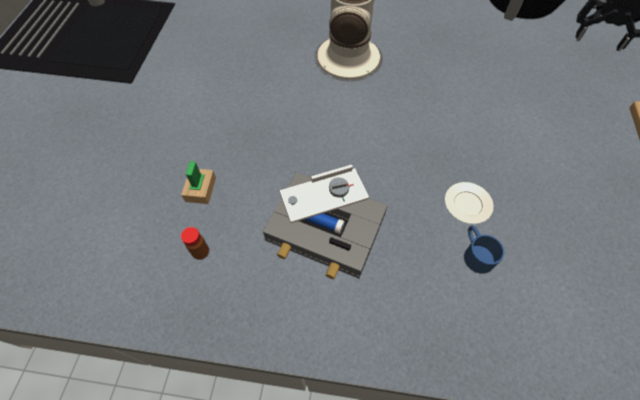

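View pics/top0.png

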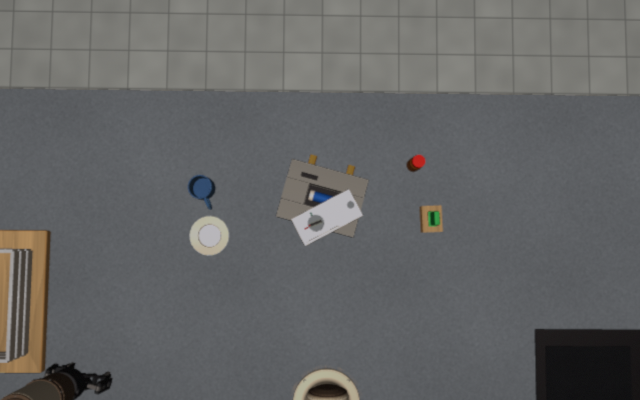

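The scene view shows the housing near (325,225), the cover open with its rib on the robot side, and the holder with the key at (198,185). The top view shows the housing at (323,197), the pin at (350,205), the lock at (316,223) and the holder at (432,219). I'll enlarge both next.

Run:
```python
import cv2,numpy as np,pickle
d=pickle.load(open("c0.pkl","rb"))
f=lambda n,r,c,h,w,s:cv2.resize(d[n]["image"][r:r+h,c:c+w,::-1],None,fx=s,fy=s,interpolation=cv2.INTER_CUBIC)
a=np.hstack([f("scene",150,255,130,140,3),f("scene",150,170,130,60,3)])
b=np.hstack([f("top",145,270,100,105,4)[:, :420],f("top",195,405,50,45,4).repeat(2,0)[::1][:400,:180]])
b=np.hstack([f("top",145,270,100,105,4),cv2.resize(f("top",195,410,50,45,4),(180,200)).copy() if 0 else np.vstack([f("top",195,410,50,45,4),np.zeros((200,180,3),np.uint8)])])
cv2.imwrite("pics/a1.png",a);cv2.imwrite("pics/b1.png",b);print(a.shape,b.shape)
```

```text
(390, 600, 3) (400, 600, 3)
```

View pics/a1.png

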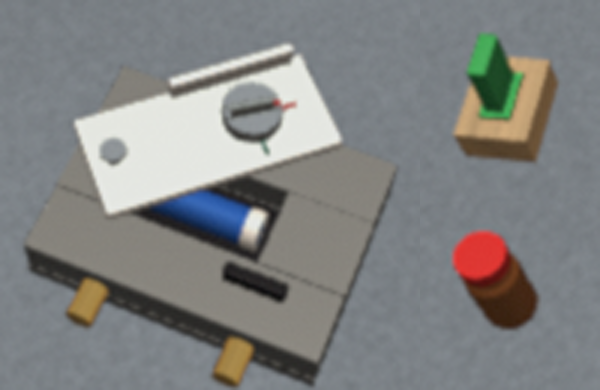

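View pics/b1.png

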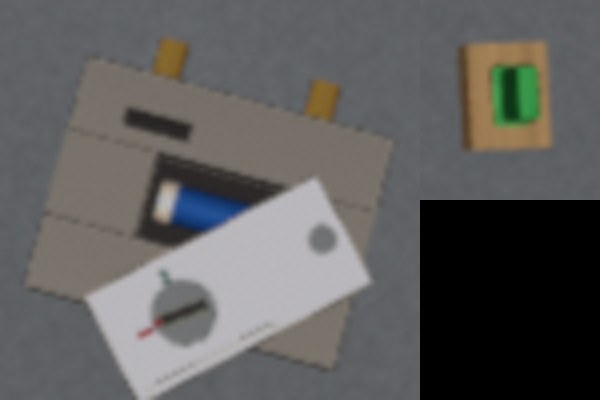

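The crops show clearly:
- **Cover:** the pin, the disc with its dark slot along the cover, and the rib on the outer edge.
- **Housing:** the stop block and the blue cartridge.
- **Holder:** square to the view, with the key's width along the image's vertical, which is world x.

Next I'll measure with masks and rays from both views.

```bash
cat > h.py <<'E'
import cv2,numpy as np
def ray(c,uv):
    K,E=c["mtx"],c["extrinsics"]; p=np.linalg.inv(K)@[uv[0],uv[1],1]
    return E[:3,3],E[:3,:3]@np.array([p[0],-p[1],-p[2]])
def onz(c,uv,z):
    o,d=ray(c,uv); return (o+d*(z-o[2])/d[2])
def tri(c1,p1,c2,p2):
    o1,d1=ray(c1,p1);o2,d2=ray(c2,p2)
    s=np.linalg.lstsq(np.c_[d1,-d2],o2-o1,rcond=None)[0]
    a,b=o1+d1*s[0],o2+d2*s[1]; return (a+b)/2,np.linalg.norm(a-b)
def hsv(c): return cv2.cvtColor(c["image"],cv2.COLOR_RGB2HSV).astype(int)
def blobs(m,amin=8):
    n,l,s,ce=cv2.connectedComponentsWithStats(m.astype(np.uint8)); return sorted([(s[i,4],ce[i],l==i) for i in range(1,n) if s[i,4]>=amin],key=lambda t:-t[0])
def roi(c,box):
    r=np.zeros(c["image"].shape[:2],bool);r[box[1]:box[3],box[0]:box[2]]=1;return r
def rect(m):
    k=max(cv2.findContours(m.astype(np.uint8),cv2.RETR_EXTERNAL,cv2.CHAIN_APPROX_NONE)[0],key=cv2.contourArea)
    return k,cv2.boxPoints(cv2.minAreaRect(k))
def cover(c,box,vmin):
    """white cover mask, holes: lock disc and pin (area, centroid), slot centroid/pixels"""
    H=hsv(c);m=blobs((H[...,2]>vmin)&(H[...,1]<45)&roi(c,box))[0][2]
    k,_=rect(m); fill=cv2.fillPoly(np.zeros(m.shape,np.uint8),[cv2.convexHull(k)],1).astype(bool)
    fill=cv2.erode(fill.astype(np.uint8),np.ones((3,3))).astype(bool)
    hole=fill&~m; hole=cv2.morphologyEx(hole.astype(np.uint8),cv2.MORPH_OPEN,np.ones((3,3))).astype(bool)
    b=[t for t in blobs(hole,10)]
    return m,k,b,H
E
cat > meas.py <<'E'
from h import *;import pickle,sys
d=pickle.load(open(sys.argv[1],"rb"));T,S=d["top"],d["scene"]
bt,bs=(270,145,375,250),(255,150,395,280)
mt,kt,ht,Ht=cover(T,bt,155);ms,ks,hs,Hs=cover(S,bs,180)
for n,b in(("top",ht),("scene",hs)): print(n,[(t[0],t[1].round(1)) for t in b])
L=tri(T,ht[0][1],S,hs[0][1]);P=tri(T,ht[1][1],S,hs[1][1]);print("lock",L,"pin",P,"dist",np.linalg.norm((L[0]-P[0])[:2]))
for n,c,b,H in(("top",T,ht,Ht),("scene",S,hs,Hs)):
    print(n,"lock z67.5",onz(c,b[0][1],67.5).round(1),"pin z68",onz(c,b[1][1],68).round(1))
    w=np.clip(95-H[...,2],0,60)*cv2.dilate(b[0][2].astype(np.uint8),np.ones((1,1))); ys,xs=np.nonzero(w); ww=w[ys,xs]
    q=np.array([onz(c,(x,y),75)[:2] for x,y in zip(xs,ys)]);m=np.average(q,axis=0,weights=ww);C=np.cov(q.T,aweights=ww);e,v=np.linalg.eigh(C)
    print("  slot",m.round(1),"ang",np.degrees(np.arctan2(v[1,1],v[0,1])).round(1),np.sqrt(e).round(1),len(xs),(np.average(xs,weights=ww).round(2),np.average(ys,weights=ww).round(2)))
r=rect(mt)[1];w=np.array([onz(T,p,60)[:2] for p in r]);print("cover corners",w.round(0).tolist(),[np.linalg.norm(w[i]-w[i-1]).round(0) for i in range(2)])
E
python3 meas.py c0.pkl
python3 - <<'E'
from h import *;import pickle
d=pickle.load(open("c0.pkl","rb"));T,S=d["top"],d["scene"]
# housing top
for n,c,b in(("top",T,(270,145,375,250)),("scene",S,(255,150,395,280))):
    I=c["image"].astype(int); bg=(I[...,2]-I[...,0]>3)
    m=blobs(roi(c,b)&(I[...,0]>=I[...,2]-1)&(hsv(c)[...,1]<60))[0][2]|0
    k,r=rect(m);w=np.array([onz(c,p,50)[:2] for p in r]);print(n,"housing",w.round(0).tolist(),w.mean(0).round(1))
# stop block, holder, key
for n,c,b in(("top",T,(405,195,455,245)),("scene",S,(175,150,225,215))):
    H=hsv(c);R=roi(c,b)
    g=blobs(R&(H[...,0]>45)&(H[...,0]<85)&(H[...,1]>100)); 
    wd=R&(H[...,0]>5)&(H[...,0]<25)&(H[...,1]>60); print(n,"green",[(t[0],t[1].round(1)) for t in g],"wood V pct",np.percentile(H[wd][:,2],[5,15,25,50,75,95]))
    al=wd|g[0][2]; k,r=rect(al);print(" wood px",r.round(1).tolist(), [onz(c,p,35)[:2].round(0).tolist() for p in r])
    top=blobs((wd&(H[...,2]>0.82*np.percentile(H[wd][:,2],75)))|g[0][2])[0][2]
    k,r=rect(top);w=np.array([onz(c,p,35)[:2] for p in r]);print(" wood top",w.round(0).tolist(),w.mean(0).round(1))
    V=H[...,2][g[0][2]];print(" greenV",np.percentile(V,[10,30,50,70,90]))
    br=blobs(g[0][2]&(H[...,2]>np.percentile(V,50)),4);print(" bright green",[(t[0],t[1].round(1)) for t in br])
    k,r=rect(g[0][2]);print(" green rect",r.round(1).tolist(),[onz(c,p,40)[:2].round(0).tolist() for p in r])
E
```

```text
top [(np.int32(218), array([315.5, 222.7])), (np.int32(41), array([350. , 204.2]))]
scene [(np.int32(337), array([338.6, 187.4])), (np.int32(59), array([292.5, 200.1]))]
lock (array([536.61106527,  35.16750852,  65.1307002 ]), np.float64(1.0243921131264637)) pin (array([591.48527033, -65.96038752,  72.60054512]), np.float64(0.721443973367581)) dist 115.05663708919064
top lock z67.5 [536.5  35.7  67.5] pin z68 [591.7 -65.9  68. ]
  slot [536.6  35.6] ang 111.9 [1.9 9.6] 35 (np.float64(315.52), np.float64(222.56))
scene lock z67.5 [538.1  34.8  67.5] pin z68 [588.9 -67.1  68. ]
  slot [550.5  35. ] ang 173.5 [ 8.8 12.4] 60 (np.float64(338.15), np.float64(190.14))
cover corners [[548.0, 108.0], [639.0, -62.0], [560.0, -103.0], [470.0, 67.0]] [np.float64(88.0), np.float64(193.0)]
top housing [[501.0, 174.0], [762.0, 101.0], [692.0, -142.0], [432.0, -66.0]] [596.5  16.8]
scene housing [[689.0, -125.0], [407.0, -86.0], [494.0, 174.0], [751.0, 104.0]] [585.4  16.9]
top green [(np.int32(157), array([433.4, 218.2]))] wood V pct [ 87. 122. 135. 151. 156. 159.]
 wood px [[419.0, 205.89999389648
[... 612 characters left out ...]
 105.  172.5 195.  202. ]
 wood px [[178.3000030517578, 198.8000030517578], [189.3000030517578, 160.5], [217.8000030517578, 168.6999969482422], [206.89999389648438, 207.0]] [[607.0, -347.0], [493.0, -356.0], [507.0, -277.0], [619.0, -272.0]]
 wood top [[593.0, -348.0], [493.0, -356.0], [505.0, -290.0], [603.0, -285.0]] [ 548.6 -319.6]
 greenV [ 61.  72.  96. 156. 171.]
 bright green [(np.int32(85), array([190.4, 168. ])), (np.int32(70), array([198.3, 182.8]))]
 green rect [[181.89999389648438, 185.60000610351562], [189.39999389648438, 160.5], [206.39999389648438, 165.60000610351562], [198.89999389648438, 190.6999969482422]] [[572.0, -348.0], [497.0, -353.0], [506.0, -306.0], [581.0, -302.0]]
```

The lock-to-pin distance comes out at 115.06 mm against 115 nominal. The cover is about 44° open, and the holder measures 79x60 mm. Next I'll triangulate the key's top face and the holder's corners for height.

Run:
```python
from h import *;import pickle
d=pickle.load(open("c0.pkl","rb"));T,S=d["top"],d["scene"]
out={}
for n,c,b in(("top",T,(405,195,455,245)),("scene",S,(175,150,225,215))):
    H=hsv(c);R=roi(c,b);g=R&(H[...,0]>45)&(H[...,0]<85)&(H[...,1]>100)
    V=H[...,2]
    for th in(110,125,135): print(n,th,[(t[0],t[1].round(2),rect(t[2])[1].round(1).tolist()) for t in blobs(g&(V>th),8)])
    wd=R&(H[...,0]>5)&(H[...,0]<25)&(H[...,1]>60)&(V>(115 if n=="top" else 140))
    k=rect(blobs(wd)[0][2])[0];h=cv2.convexHull(k);p=cv2.approxPolyDP(h,3,True)[:,0];print(n,"wood hull",p.tolist())
```

```text
top 110 [(np.int32(64), array([436.67, 217.72]), [[433.79998779296875, 211.10000610351562], [438.3999938964844, 210.6999969482422], [439.6000061035156, 223.89999389648438], [435.0, 224.3000030517578]]), (np.int32(27), array([428.85, 218.52]), [[426.79998779296875, 212.1999969482422], [429.0, 211.8000030517578], [431.0, 225.0], [428.79998779296875, 225.3000030517578]])]
top 125 [(np.int32(53), array([436.68, 217.92]), [[435.0, 212.0], [439.0, 212.0], [439.0, 224.0], [435.0, 224.0]]), (np.int32(24), array([428.67, 217.83]), [[427.3999938964844, 212.0], [429.0, 211.89999389648438], [430.0, 225.0], [428.3999938964844, 225.10000610351562]])]
top 135 [(np.int32(45), array([436.6, 217.2]), [[435.0, 212.0], [438.0, 212.0], [438.0, 223.0], [435.0, 223.0]]), (np.int32(15), array([428.67, 219.67]), [[428.0, 216.0], [429.0, 216.0], [429.0, 225.0], [428.0, 225.0]])]
top wood hull [[440, 205], [442, 231], [423, 232], [422, 206]]
scene 110 [(np.int32(83), array([190.3 , 167.88]), [[185.39999389648438, 173.8000030517578], [189.8000030517578, 160.60000610351562], [195.1999969482422, 162.3999938964843
[... 284 characters left out ...]
185.39999389648438, 173.8000030517578], [189.8000030517578, 160.60000610351562], [194.89999389648438, 162.3000030517578], [190.5, 175.5]]), (np.int32(59), array([198.41, 182.69]), [[189.0, 187.10000610351562], [201.89999389648438, 173.0], [208.3000030517578, 178.89999389648438], [195.39999389648438, 192.89999389648438]])]
scene 135 [(np.int32(75), array([190.09, 167.77]), [[185.5, 173.5], [189.8000030517578, 160.60000610351562], [194.89999389648438, 162.3000030517578], [190.60000610351562, 175.1999969482422]]), (np.int32(52), array([198.48, 182.54]), [[189.0, 187.0], [202.5, 173.5], [208.0, 179.0], [194.5, 192.5]])]
scene wood hull [[212, 170], [205, 196], [181, 194], [186, 179], [200, 169]]
```

Run:
```python
from h import *;import pickle
d=pickle.load(open("c0.pkl","rb"));T,S=d["top"],d["scene"]
print("keytop",tri(T,(436.67,217.75),S,(190.2,167.9)))
for a,b in(((440,205),(181,194)),((422,206),(205,196)),((423,232),(212,170))):print(tri(T,a,S,b))
from rig import bot, eyes
import sys
pin=np.array([590.6,-66.2])
def pose(phi,off,y=145,sg=1):
    a=np.radians(phi);ey=np.array([np.cos(a),np.sin(a)]);ex=np.array([ey[1],-ey[0]])
    x=np.r_[sg*ex,0];z=np.array([0,0,-1.]);return pin+y*ey-(45+11+off)*ex,np.c_[x,np.cross(z,x),z]
for sg in(1,-1):
    print(sg,[np.round(bot.solve_ik([*pose(p,o,sg=sg)[0],z],pose(p,o,sg=sg)[1]),0).tolist() for p,o,z in((118.3,25,350),(118.3,25,238),(74,-3,238))])
```

```text
keytop (array([ 552.88157093, -316.99014215,   94.46568396]), np.float64(0.9405279989746488))
(array([ 594.17353614, -342.12372109,   37.05122061]), np.float64(2.9830113050743003))
(array([ 590.10980968, -286.02276026,   34.46441853]), np.float64(1.1498310409122166))
(array([ 511.99557023, -290.31555789,   32.92563599]), np.float64(1.6849680280658828))
1 [[24.0, 8.0, -28.0, 0.0, -54.0, 95.0], [24.0, 17.0, -36.0, 0.0, -37.0, 95.0], [24.0, 28.0, -17.0, 0.0, -45.0, 50.0]]
-1 [[24.0, 8.0, -28.0, 0.0, -54.0, -85.0], [24.0, 17.0, -36.0, 0.0, -37.0, -85.0], [24.0, 28.0, -17.0, 0.0, -45.0, -130.0]]
```

Heights check: key top at 94 mm (98 expected), holder top at 33–37 mm (35 expected). I'll push the cover shut now.

```bash
python3 - <<'E'
from h import *;import pickle
from rig import bot, eyes
pin=np.array([590.6,-66.2])
def pose(phi,off,y=145):
    a=np.radians(phi);ey=np.array([np.cos(a),np.sin(a)]);ex=np.array([ey[1],-ey[0]])
    x=np.r_[ex,0];z=np.array([0,0,-1.]);return pin+y*ey-(45+11+off)*ex,np.c_[x,np.cross(z,x),z],ex
bot.grip(0,40)
p,R,_=pose(118.3,25);bot.goto([*p,350],R);bot.movel([*p,239],R)
f0=bot.get_obs()["wrist_force"]
for phi in list(np.arange(118,76,-4))+list(np.arange(76,69,-1)):
    p,R,ex=pose(phi,0);bot.movel([*p,239],R,100)
    o=bot.get_obs();f=-(o["wrist_force"]-f0)[:2]@ex;print(round(phi,1),round(o["time_s"],2),"push",f.round(1),"lag",((p-o["ee_pos"][:2])@ex).round(1))
    if phi<79 and f>12: break
p,R,ex=pose(phi,30);bot.movel([*p,239],R,150);bot.movel([*p,350],R,250)
bot.grip(85)
d={n:eyes.camera(n) for n in("top","scene")};pickle.dump(d,open("c1.pkl","wb"));print(bot.get_obs()["time_s"])
cv2.imwrite("pics/c1.png",np.vstack([cv2.resize(d["top"]["image"][140:260,260:400,::-1],None,fx=2.4,fy=2.4),cv2.resize(d["scene"]["image"][150:270,255:395,::-1],None,fx=2.4,fy=2.4)]))
E
python3 meas.py c1.pkl
```

```text
118 4.51 push 0.7 lag -0.3
114 4.77 push 0.5 lag 0.4
110 5.03 push 0.9 lag 0.4
106 5.28 push 1.6 lag 0.1
102 5.54 push 0.6 lag -0.1
98 5.8 push 0.4 lag -0.2
94 6.06 push 0.8 lag -0.2
90 6.32 push -0.3 lag -0.2
86 6.58 push 0.7 lag -0.1
82 6.83 push 0.9 lag -0.1
78 7.09 push 0.5 lag -0.1
76 7.34 push 0.6 lag 0.2
75 7.59 push 2.9 lag 0.2
74 7.84 push 9.5 lag 1.7
73 8.09 push 17.3 lag 3.4
9.9167
top [(np.int32(227), array([312.4, 194.3])), (np.int32(41), array([350. , 204.2]))]
scene [(np.int32(362), array([338.2, 218.9])), (np.int32(54), array([292.4, 200.3]))]
lock (array([620.67420834,  44.927319  ,  64.92118478]), np.float64(1.1062291199751566)) pin (array([591.56452636, -66.13932771,  71.63493706]), np.float64(0.942754049815089)) dist 114.81800205589491
top lock z67.5 [620.4  45.5  67.5] pin z68 [591.7 -65.9  68. ]
  slot [619.8  44.8] ang 69.6 [2.  9.9] 40 (np.float64(312.61), np.float64(194.25))
scene lock z67.5 [622.1  44.5  67.5] pin z68 [589.6 -67.2  68. ]
  slot [629.   44.4] ang -154.7 [ 8.1 11.8] 54 (np.float64(337.83), np.float64(220.09))
cover corners [[592.0, 114.0], [677.0, 91.0], [628.0, -95.0], [543.0, -72.0]] [np.float64(192.0), np.float64(88.0)]
```

View pics/c1.png

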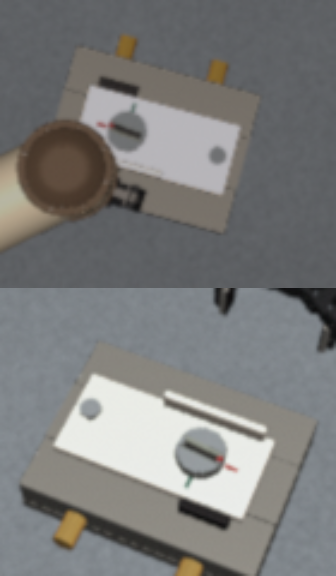

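The cover is shut with its edge against the stop block, after a 17 N push. The lock is near top (312.5,194.3), about 6° into its travel, at roughly (621, 45). I'll take the key next.

```bash
cat >> h.py <<'E'
def Rx(deg):
    a=np.radians(deg);x=np.array([np.cos(a),np.sin(a),0]);z=np.array([0,0,-1.]);return np.c_[x,np.cross(z,x),z]
E
python3 - <<'E'
from h import *;import pickle
from rig import bot, eyes
h=[552.8,-316.4];R=Rx(183.2)
print(bot.solve_ik([*h,350],R))
bot.goto([*h,350],R);bot.movel([*h,250],R,200);bot.movel([*h,227],R,80);f0=bot.get_obs()["wrist_force"]
bot.grip(10,60);bot.pause(.2);o=bot.get_obs()
print(o["grip_width"],o["finger_force"],o["wrist_force"]-f0,o["moment"],o["ee_pos"],o["time_s"])
np.save("grasp.npy",o["ee_pos"])
d={n:eyes.camera(n) for n in("top","scene")}
bot.movel([*h,232],R,40);o=bot.get_obs();print(o["wrist_force"]-f0,o["grip_width"])
bot.movel([*h,350],R,200);bot.pause(.1);o=bot.get_obs();print(o["wrist_force"]-f0,o["grip_width"],o["time_s"])
c=eyes.camera("scene");cv2.imwrite("pics/key.png",cv2.resize(c["image"][80:260,130:330,::-1],None,fx=3,fy=3))
E
```

```text
[-15.25511602  25.4972662   -2.21986523   0.         -62.28286857
 -71.54488398]
15.13217332271563 58.501558899879456 [-0.760977   -0.13719249  1.10554552] [ 0.03679156 -0.01210475  0.03948813] [ 552.92591703 -316.42201146  227.24519952] 13.6167
[-0.11575304 -0.66496289 -1.08000806] 15.283952572285497
[-0.43781136 -0.04739676 -1.36033204] 15.542832737263625 14.8333
```

View pics/key.png

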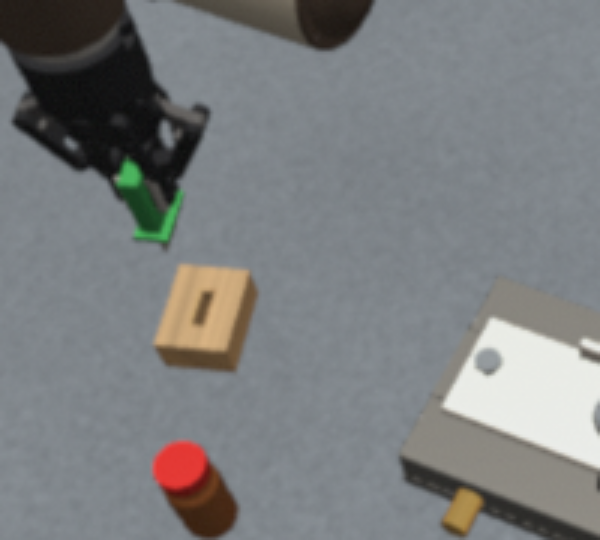

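The key is held upright with its flange visible at (160,235) in the crop, and the holder's slot is empty. Next comes the insertion, one small step at a time.

Run:
```python
from h import *;import pickle
from rig import bot, eyes
L=[621.0,45.0];R=Rx(249.3);g=np.load("grasp.npy");Z=lambda tip:tip-10+g[2]
bot.goto([*L,Z(125)],R);bot.movel([*L,Z(82)],R,150);bot.pause(.2);f0=bot.get_obs()["wrist_force"]
c=eyes.camera("scene");cv2.imwrite("pics/ins.png",cv2.resize(c["image"][150:270,255:395,::-1],None,fx=4,fy=4))
for t in(79,77,75,73,71,69,67):
    bot.movel([*L,Z(t)],R,40);o=bot.get_obs();f=o["wrist_force"]-f0
    print(t,(o["ee_pos"]-[*L,Z(t)]).round(1),f.round(1),o["moment"].round(2),round(o["time_s"],1))
    if f[2]>10 : break
```

```text
79 [-0.1  0.1 -0.1] [-0.5  0.7 -0.8] [-0.01 -0.03 -0.01] 17.2
77 [-0.   0.  -0.2] [-0.2  0.6 -0.3] [-0.01  0.01  0.  ] 17.4
75 [-0.  -0.  -0.2] [ 0.7 -0.2 -0.2] [ 0.01  0.07 -0.01] 17.7
73 [-0.  -0.  -0.2] [ 0.4  0.5 -0.1] [ 0.05  0.02 -0.  ] 17.9
71 [-0.1 -0.  -0.2] [-0.5  1.1 -0.1] [-0.01  0.08  0.04] 18.2
69 [-0.   0.  -0.2] [ 0.1 -0.6  0.2] [-0.02  0.01  0.01] 18.4
67 [-0.1 -0.  -0.2] [ 0.   0.7 -0.4] [-0.01  0.04 -0.01] 18.7
```

View pics/ins.png

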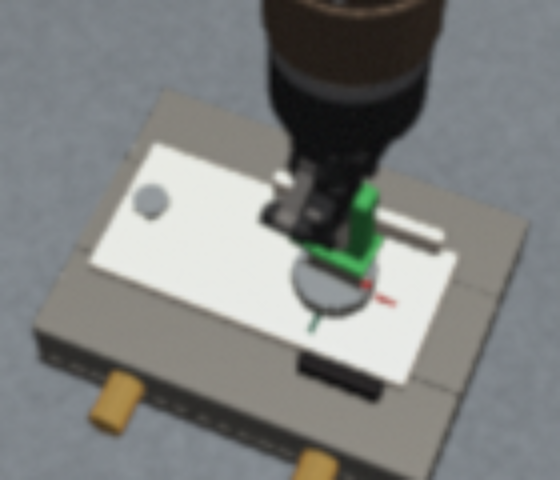

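The blade went in without force, to about 8 mm deep. Now I'll turn it clockwise, watching the moment.

Run:
```python
from h import *
from rig import bot, eyes
L=[621.0,45.0];g=np.load("grasp.npy");z=67-10+g[2];a=249.3
m0=bot.get_obs()["moment"][2]
for a in list(np.arange(242,162,-8))+list(np.arange(161,143,-2)):
    bot.movel([*L,z],Rx(a),100);o=bot.get_obs();m=o["moment"][2]-m0
    x=o["orientation"][:,0];print(a,"yaw",np.degrees(np.arctan2(x[1],x[0])).round(1)%360,"Mz",m.round(3),o["wrist_force"].round(1),o["grip_width"].round(1),round(o["time_s"],1))
    if a<162 and abs(m)>0.6: break
bot.pause(.3);print(bot.get_obs()["moment"][2]-m0)
c=eyes.camera("scene");cv2.imwrite("pics/turn.png",cv2.resize(c["image"][150:270,255:395,::-1],None,fx=4,fy=4))
```

```text
Traceback (most recent call last):
AttributeError: 'float' object has no attribute 'round'
```

Run:
```python
from h import *
from rig import bot, eyes
L=[621.0,45.0];g=np.load("grasp.npy");z=67-10+g[2];m0=0
for a in list(np.arange(238,162,-8))+list(np.arange(161,143,-2)):
    bot.movel([*L,z],Rx(a),100);o=bot.get_obs();m=o["moment"][2]-m0
    x=o["orientation"][:,0];print(a,"yaw",round(float(np.degrees(np.arctan2(x[1],x[0]))%360),1),"Mz",round(float(m),3),np.round(o["wrist_force"],1),round(o["grip_width"],1),round(o["time_s"],1))
    if a<162 and abs(m)>0.6: break
bot.pause(.3);print(bot.get_obs()["moment"][2]-m0)
c=eyes.camera("scene");cv2.imwrite("pics/turn.png",cv2.resize(c["image"][150:270,255:395,::-1],None,fx=4,fy=4))
```

```text
238 yaw 238.2 Mz 0.015 [-1.8  1.5 -0.4] 15.6 19.2
230 yaw 230.2 Mz 0.051 [-2.4  2.2 -0. ] 15.5 19.5
222 yaw 222.3 Mz 0.012 [-2.6  3.   0.5] 15.2 19.8
214 yaw 214.3 Mz 0.039 [-2.1  4.   0.3] 15.2 20.1
206 yaw 206.3 Mz 0.093 [-3.2  3.8  0.8] 15.6 20.4
198 yaw 198.2 Mz 0.081 [-3.1  2.9  1.6] 15.4 20.7
190 yaw 190.2 Mz 0.067 [-2.6  3.  -0.2] 15.6 21.0
182 yaw 182.2 Mz 0.079 [-3.8  3.2 -0.3] 15.4 21.3
174 yaw 174.2 Mz 0.028 [-3.4  2.8 -0.2] 15.5 21.6
166 yaw 166.1 Mz 0.061 [-3.6  2.6  0. ] 15.3 21.8
161 yaw 161.2 Mz 0.12 [-3.   3.1 -0.7] 15.6 22.1
159 yaw 159.1 Mz 0.097 [-2.2  3.4 -1.4] 15.2 22.3
157 yaw 157.1 Mz 0.053 [-3.   3.1 -1.6] 15.5 22.6
155 yaw 155.1 Mz 0.06 [-3.4  2.7 -0.7] 15.2 22.8
153 yaw 153.1 Mz 0.095 [-2.5  2.7 -0.8] 15.7 23.1
151 yaw 151.1 Mz 0.296 [-2.3  2.3 -1.7] 15.2 23.3
149 yaw 149.1 Mz 0.437 [-2.5  1.6 -2.4] 15.1 23.6
147 yaw 147.1 Mz 0.834 [-2.4  1.6 -1.5] 15.5 23.8
0.7777538832928051
```

View pics/turn.png

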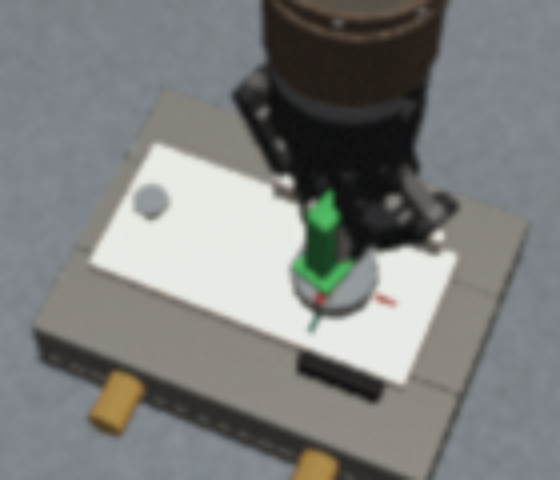

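The lock is at its stop: the red dot sits at the green mark and the torque reached 0.8 N m. I'll back off, withdraw and return the key.

Run:
```python
from h import *;import pickle
from rig import bot, eyes
L=[621.0,45.0];g=np.load("grasp.npy");z=67-10+g[2];Z=lambda tip:tip-10+g[2]
bot.movel([*L,z],Rx(157),100);print(bot.get_obs()["moment"],bot.get_obs()["wrist_force"])
bot.movel([*L,Z(85)],Rx(157),50);bot.movel([*L,Z(130)],Rx(157),150)
h=g[:2];R=Rx(183.2)
bot.goto([*h,Z(90)],R);bot.pause(.2)
d={n:eyes.camera(n) for n in("top","scene")};pickle.dump(d,open("c2.pkl","wb"))
a=cv2.resize(d["scene"]["image"][130:220,150:240,::-1],None,fx=4,fy=4);b=cv2.resize(d["scene"]["image"][150:270,255:395,::-1],None,fx=3,fy=3)
cv2.imwrite("pics/back.png",np.hstack([a,b]));print(bot.get_obs()["time_s"],bot.get_obs()["ee_pos"]-[*h,Z(90)])
```

```text
[ 0.00524203 -0.01185673 -0.0185345 ] [ 0.08589537  0.5086415  -0.7744743 ]
27.1583 [0.39541303 0.7060772  0.13632196]
```

View pics/back.png

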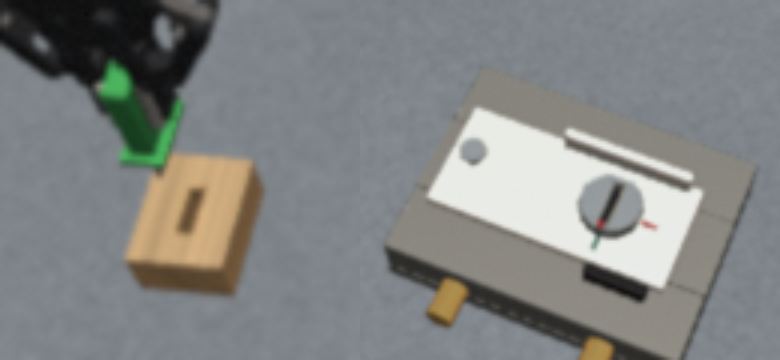

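The lock is across the cover with its dot at the green mark, the cover is shut, and the key is parallel to the holder's slot. I'll lower it.

Run:
```python
from h import *;import pickle
from rig import bot, eyes
g=np.load("grasp.npy");h=g[:2];R=Rx(183.2);Z=lambda tip:tip-10+g[2]
bot.movel([*h,Z(45)],R,120);bot.pause(.2);f0=bot.get_obs()["wrist_force"]
ok=True
for t in(38,35,32,28,22,16,13,11,10.3):
    bot.movel([*h,Z(t)],R,50);o=bot.get_obs();f=o["wrist_force"]-f0;print(t,np.round(o["ee_pos"][2]-Z(t),1),np.round(f,1),np.round(o["moment"],2))
    if f[2]>8 and t>12: ok=False;break
if ok:
    bot.grip(40);bot.pause(.2);bot.movel([*h,Z(10)+50],R,100);bot.movel([*h,Z(10)+150],R,200);bot.pause(.5)
    d={n:eyes.camera(n) for n in("top","scene")};pickle.dump(d,open("c3.pkl","wb"))
    cv2.imwrite("pics/end.png",np.hstack([cv2.resize(d["scene"]["image"][140:260,170:390,::-1],None,fx=3,fy=3)]))
print(bot.get_obs()["time_s"])
```

```text
38 -0.5 [ 0.9 -0.2 -0.7] [ 0.02 -0.04  0.  ]
35 -0.3 [-0.1  0.7  0.9] [ 0.01 -0.   -0.02]
32 -0.3 [-0.3  0.2 -0.8] [-0.03 -0.06 -0.  ]
28 -0.4 [-0.1  1.2  0.2] [-0.03  0.01  0.03]
22 -0.6 [-0.7  0.1 -0.4] [-0.01  0.   -0.04]
16 -0.6 [ 0.3 -0.2 -0.1] [-0.02 -0.02  0.03]
13 -0.2 [-0.7 -0.3 -0.1] [-0.   -0.02 -0.01]
11 -0.1 [ 0.3  0.6 -0.3] [-0.03  0.02  0.01]
10.3 -0.0 [ 0.  -0.2  0.7] [-0.    0.02  0.06]
32.6667
```

View pics/end.png

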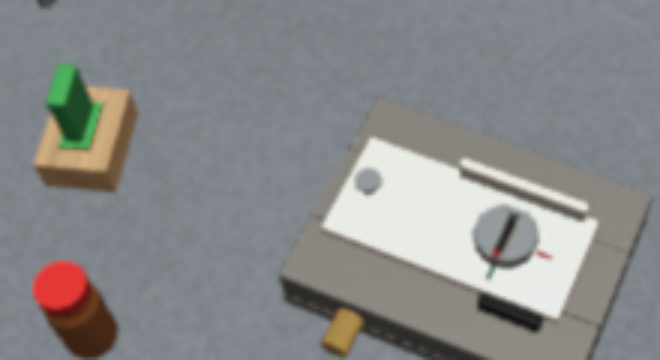

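The key stands home in its holder at (75,115), as it did at the start. The cover is shut, the lock is at the green mark and the jar hasn't moved. I'm handing the job in.

```bash
python3 -c "
from rig import bot, eyes
print(bot.close_job())"
```

```text
the job is handed in; nothing more can be done
None
```

I shut the cover, turned the lock to its stop with the key and put the key back home in its holder. The job was handed in at about 33 s, and `close_job` returned no verdict.

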